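# Slide a fixture plate onto its dowel pins and swing the clamp over it

### The arm

A 6-joint arm with a two-finger parallel gripper is mounted at the origin on a cart in front of the work surface, level with it; the furniture and walls round the work are solid. World frame = base frame: x ahead of the robot, y to its left, z up, the work surface at z = 0. Lengths are in m, angles in rad, forces in N, time in s.
With the tool pointing down it reaches from about 0.35 to 0.975 m from the base axis. Payload 4.9 kg.
Tool frame: the origin (TCP) lies at the very end of the fingers, on their centre line; the grasp point (between the pads) lies 19 mm behind it; z points along the fingers, y is the line along which they close (so a half turn about z gives the same grasp; the last joint's range is limited). The gripper opens to 85 mm and grips with 20 to 120 N. Pads are 22 mm wide; open, the fingers measure 114 mm over their backs; the gripper's body (76 mm by 85 mm) begins 54 mm behind the grasp point. The pads swing forward as they close: fully open they stand 13 mm farther back than shut.
Start: joints at [1.035, 0.053, 1.613, -0, 1.476, -0.119], TCP at [0.253, 0.571, 0.203] pointing down, gripper open.
Joint ranges: [-3.01, 3.01], [-1.01, 2.22], [0.06, 2.58], [-1.02, 4.17], [0.09, 2.62], [-3.14, 3.14]. Speed limits (rad/s): [2.57, 2.57, 3.14, 3.14, 3.14, 3.14].

### API

Orientations are given as a unit quaternion [w, x, y, z].
In Python, from plant import manip gives the robot as it stands.
- The arm moves only by the tool play_rows, never from a script. Its argument "series" is a list that holds one entry, the list of rows, each a list of 7 numbers: the shift along the world's x, y, z in m, then the turn, a rotation vector about the world's x, y, z in degrees, then the opening, from 0 (shut) to 1 (fully open). In form: [[[dx, dy, dz, rx, ry, rz, grip], ...]]. A call has 1 to 10 rows; each row shifts and turns the commanded pose from where the row before left it; what a row does not reach is not made up. A row lasts 1/10 s, in which the tool goes at most 50 mm and 8.59 degrees, less where a joint would pass 70% of its speed; a pose out of reach is approached as far as the arm can. A call with a gripper value outside its range is refused whole. The fingers move at their own pace and stop on an object; the grip force is fixed at half the most. Time passes only in rows, so rows that do not move let the fingers close. It gives the time, the measured TCP pose, the force, the opening and the grip force at its end, in the units of the state.
- manip.state(): the state, without advancing time (a new reading comes with each control period).
- manip.grab_frame(name): name is "scene" or "side" or "wrist"; returns a dict with "frame" (480x640x3 uint8, blue, green, red), "mtx" (3x3 intrinsics, pixels), "R" (3x3) and "t" (3): a world point X has camera coordinates R X + t. Camera axes: x right, y down, z forward; pixel columns grow to the right and rows downward; lengths in m; the calibration is good to about 2 mm. A picture is of the moment at which its call begins. There is no depth.
- manip.job_done(): hands the job in; it is judged then, once.
The state is a dict: "time": time; "joint_pos": joint angles; "joint_vel": joint speeds; "joint_efforts": joint torques, N m; "tool_pos": TCP position; "tool_rot": TCP orientation; "contact_force": force on the tool from outside, world axes, zero at the start; "ft_torque": the same for the moment, N m; "gripper_width": opening from 0.0 (shut) to 1.0 (fully open); "grasp_force": force on a finger pad.
Only numpy, scipy, OpenCV 4.12 (cv2) and the standard library are available. Lean on these libraries where they do the work, as an engineer would, in place of code of your own. Each camera call takes 0.05 s, during which the arm holds its last target. There are 200 camera calls.

### The job

Push the loose aluminium plate along the channel of the dark steel base, without picking it up, until its two small holes drop over the two locating pins and it lies flat and flush between the rails. Then push the swing clamp by its knob until its arm lies fully across the plate. Leave the filter cube, the spirit level and the post holder beside the base where they are.

Things in the scene. Friction and masses are not known exactly. Their poses are not given: they have to be found in the camera images.
- base: Dark steel base fixed to the table, x 122 mm wide, from y = -102 to +94. Origin: at table height under the seated plate's centre. The plate slides along +y (roughly the robot's left). Channel floor 10 mm up, open at both ends, no end stop. Rails along y from -102 to +58, inner faces at x = -46.5 and +46.5, outer at -61 and +61, tops 22 mm up.
- ledge (a point): Centre of the top of the ledge in the base's channel on which the plate first lies: x = 0, y = -80 mm of the base, 15 mm above the table (5 mm above the channel floor); it spans the channel from y = -102 to -58 mm.
- plate: Loose aluminium plate 90 (x) x 110 (y) x 12 mm, 0.26 to 0.42 kg, axes parallel to the base's. Origin: centre of underside. Starts level on the ledge and the pin tops, underside 15 mm up, 20 to 38 mm short of its seat (towards the base's -y). When its holes meet the pins it drops 5 mm: origin then at x 0, y 0, z 10 mm of the base, top flush with the rails. Pushed too far it slides past the pins.
- plate_end (a point): Middle of the plate's end face that looks to -y, at plate x = 0, y = -55 mm, half-way up (6 mm above the underside): the face to push towards +y.
- pin_near (a point): Centre of the top of the locating pin at x = -30, y = +8 mm of the base (the one nearer the robot). Pins are 8 mm thick, tapered to 5.6 mm at the top, and stand 5 mm above the channel floor, level with the ledge.
- pin_far (a point): The same for the other pin, at x = +30, y = +8 mm of the base.
- hole_near (a point): Centre, at the underside, of the plate's 11 mm hole that goes over pin_near: plate x = -30, y = +8 mm. (The plate also has a 31 mm bore at x = 0, y = -20 mm that has no pin.)
- hole_far (a point): The same for the 11 mm hole that goes over pin_far: plate x = +30, y = +8 mm.
- clamp (a joint): Angle of the swing clamp, a steel arm on an upright axis at x 0, y +76 mm of the base; stays where left (1.5 N at the knob moves it). 0: points to the base's -x, off the plate; grows anticlockwise from above; 1.571 (stop): points to -y, fully across the plate. Starts at 0 to 0.2. Arm 55 x 14 mm, 24 to 31 mm up, passes 2 mm over a seated plate, blocked by an unseated one.
- clamp_knob (a point): Centre of the top of the clamp's black upright knob, 12 mm thick, 31 to 57 mm above the table, 45 mm from the clamp's axis, on the arm. The hub round the axis is 20 mm across and 39 mm high.
- microscope: Large fixed microscope that stands on the table to the left of the work, not part of the job; it rises well above 0.4 m. Its front lies about 0.45 m ahead of the robot base, so an arm coming from the left should pass it within about 0.40 m of the base axis.
- cube: Loose black filter cube, 38 x 34 x 36 mm, on the table on the robot's side of the base; leave it. Origin: underside.
- level: Loose round spirit level, 32 mm across, 12 mm high, on the table on the robot's side of the base; leave it. Origin: centre of underside.
- holder: Loose short black post holder with a side thumbscrew, 32 x 46 x 40 mm, on the table on the far side of the base; leave it. Origin: underside.

How it is judged:
On the way, in this order (a step that is already met when the one before it is completed fails the run):
1. the plate has dropped over both pins, the clamp still open (z of plate in the frame of base below 0.0118 m and angle between plate's own z axis and vertical below 0.025 rad and horizontal distance between hole_near and pin_near below 0.003 m and horizontal distance between hole_far and pin_far below 0.003 m and value of joint clamp below 0.7 rad), for 0.2 s.
2. the clamp is swung across the seated plate (z of plate in the frame of base below 0.0118 m and angle between plate's own z axis and vertical below 0.025 rad and horizontal distance between hole_near and pin_near below 0.003 m and horizontal distance between hole_far and pin_far below 0.003 m and value of joint clamp above 1.4 rad), for 0.2 s.
At the end, for the whole second after the job is handed in: The plate lies at rest over both pins (each hole within 3 mm of its pin, underside within 1.8 mm of the channel floor, tilt under 0.025 rad) and the clamp reads over 1.4 rad (all of step 2 and linear speed of plate below 0.01 m/s); the robot touches nothing.
It fails at once if the plate is lifted more than 10 mm above the ledge (z of plate in the frame of base above 0.025 m).
It fails at once if the filter cube is moved by more than 15 mm (distance of cube from where it was at the start of the episode above 0.015 m).
It fails at once if the spirit level is moved by more than 15 mm (distance of level from where it was at the start of the episode above 0.015 m).
It fails at once if the post holder is moved by more than 15 mm (distance of holder from where it was at the start of the episode above 0.015 m).
It also fails if it takes over 53 s, if anything falls off the work surface, if the arm or the gripper's body presses on something with over 40 N, if the wrist force passes 120 N, or if a joint passes its speed limit or range.

## Working session

There is one attempt and no reset: what is moved stays moved. The work goes in short steps, Python scripts to look and compute and a tool call to move; the robot and the scene stay as the last step left them, time stands still between calls to the robot, and variables do not carry over. Pictures are saved under pics/ and viewed, at most 10 in all, crops included, and the job is handed in when it is done.

Besides the shell and the picture viewer there is one more tool, called as name(argument=value, ...), one argument or row to a line, values as JSON. play_rows: Moves the arm, as the interface text tells. Its arguments: {"type":"object","properties":{"series":{"type":"array"}},"required":["series"]}

```bash
mkdir -p pics
cat > h.py <<'E'
import numpy as np, cv2, pickle
from plant import manip
def snap(n,tag):
    f=manip.grab_frame(n); cv2.imwrite(f'pics/{tag}.png',f['frame'])
    pickle.dump(f,open(f'pics/{tag}.pkl','wb')); return f
def load(tag): return pickle.load(open(f'pics/{tag}.pkl','rb'))
def proj(f,X):
    X=np.atleast_2d(X); c=X@np.array(f['R']).T+np.array(f['t']); p=c@np.array(f['mtx']).T; return p[:,:2]/p[:,2:]
def ray(f,px,z):
    R=np.array(f['R']);t=np.array(f['t']);C=-R.T@t
    d=R.T@np.linalg.solve(np.array(f['mtx']),[px[0],px[1],1.]); return C+d*(z-C[2])/d[2]
E
python3 - <<'E'
from h import *
for n in ("scene","side"):
    f=snap(n,n+"0"); print(n,-np.array(f['R']).T@f['t'])
print(manip.state())
E
```

```text
scene [-0.02429781 -0.30491553  0.72166134]
side [0.25870519 1.15345687 0.54539933]
{'time': 0.1, 'joint_pos': array([ 1.03496995e+00,  5.32737391e-02,  1.61414623e+00,  1.52987848e-05,
        1.47600519e+00, -1.19001083e-01]), 'joint_vel': array([ 8.58806677e-05, -7.29802073e-05, -2.15258031e-03,  1.01836139e-04,
        8.92748093e-04,  2.12478655e-03]), 'joint_efforts': array([ 2.04661424e-04, -3.94901741e+01, -3.71364784e+01, -6.33062132e-05,
        3.96066927e-03, -1.92421584e-05]), 'tool_pos': array([0.25271931, 0.57095998, 0.20230286]), 'tool_rot': array([-3.01872000e-04,  2.06907786e-01,  9.78360020e-01, -8.65128955e-04]), 'contact_force': array([-0.2793223 ,  0.46666249,  0.13773766]), 'ft_torque': array([ 0.03986127,  0.05451331, -0.01678992]), 'grasp_force': 0.0, 'gripper_width': 1.0005386204872246}
```

View pics/scene0.png

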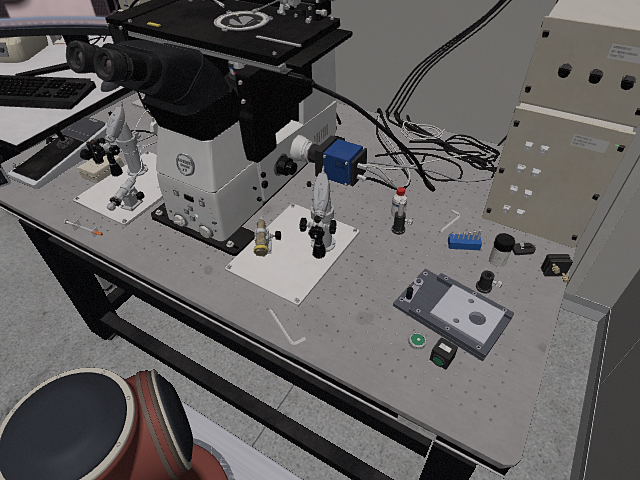

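View pics/side0.png

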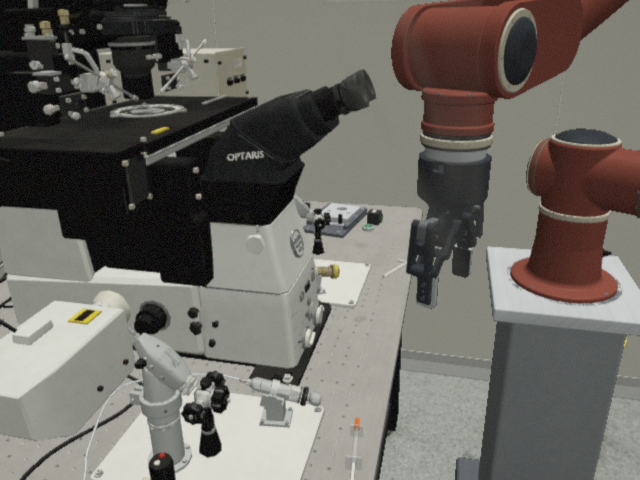

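The scene view shows the base around (455,312), with the clamp near (410,292), the plate near (475,312), the cube at (444,352), the level at (417,340) and the holder at (486,281). The side view barely shows the work, so I'll enlarge the scene view.

Run:
```python
from h import *
f=load('scene0'); c=f['frame'][255:375,380:530]
cv2.imwrite('pics/c0.png',cv2.resize(c,None,fx=5,fy=5,interpolation=cv2.INTER_CUBIC))
for p in [(425,269),(515,318),(485,360),(393,305)]: print(p,ray(f,p,0.022))
```

```text
(425, 269) [ 0.61953989 -0.15973027  0.022     ]
(515, 318) [ 0.58558763 -0.35323781  0.022     ]
(485, 360) [ 0.46866873 -0.32953047  0.022     ]
(393, 305) [ 0.49926159 -0.14014886  0.022     ]
```

View pics/c0.png

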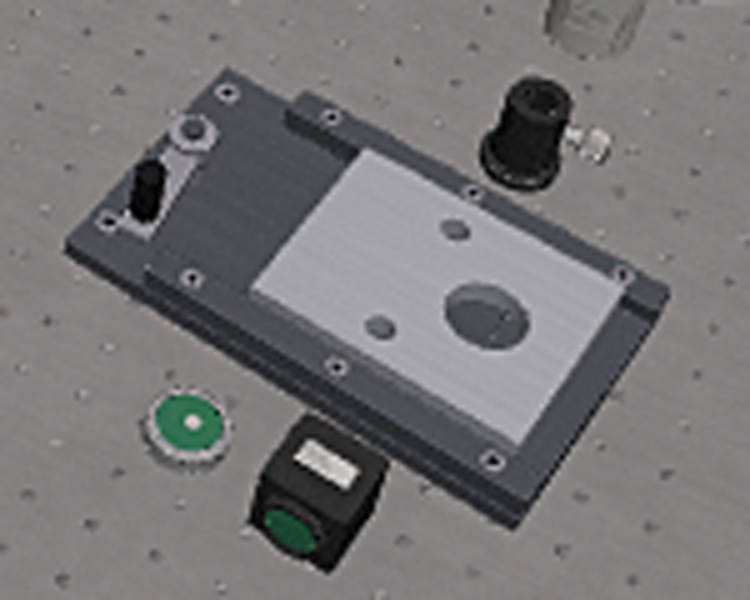

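The crop shows the plate (corners at crop (367,148), (252,290), (628,285) and (517,443)), holes (456,230) and (381,327), bore (486,317), hub (193,130) and knob top (150,165). Next I'll fit the base pose, plate offset and clamp angle.

```bash
cat > fit.py <<'E'
from h import *
from scipy.optimize import least_squares
f=load('scene0')
B=[((61,-102,22),(669,290)),((61,58,22),(303,93)),((-61,58,22),(150,264)),((61,94,10),(227,68)),((-61,94,10),(65,243)),((0,76,39),(193,128)),((-61,-102,0),(517,529))]
P=[((45,55,12),(367,148)),((-45,55,12),(252,290)),((45,-55,12),(628,285)),((-45,-55,12),(517,443)),((30,8,12),(456,229)),((-30,8,12),(381,326)),((0,-20,12),(486,315))]
K=(149,163)
u=lambda q:(np.array(q,float)+.5)/5-.5+[380,255]
def T(v,L):
    L=np.atleast_2d(L).astype(float)/1000;c,s=np.cos(v[2]),np.sin(v[2])
    return np.c_[v[0]+c*L[:,0]-s*L[:,1],v[1]+s*L[:,0]+c*L[:,1],L[:,2]]
def pts(v):
    pl=np.array([b[0] for b in P],float)+[v[4]*1000,v[3]*1000,15]
    k=[-45*np.cos(v[5]),76-45*np.sin(v[5]),57]
    return np.vstack([[b[0] for b in B],pl,[k]])
obs=u([b[1] for b in B]+[b[1] for b in P]+[K])
r=lambda v:(proj(f,T(v,pts(v)))-obs).ravel()
s=least_squares(r,[.55,-.24,.17,-.03,0,.1],loss='soft_l1',x_scale=[.01,.01,.1,.01,.01,.1])
if __name__=='__main__':
    v=s.x;print(v.round(4));print(r(v).reshape(-1,2).round(1).tolist())
    print('plate end',T(v,[0,v[3]*1e3-55,21]),'knob',T(v,pts(v)[-1]))
    for n,q,z in(('cube',(320,475),.03),('level',(187,425),.012),('holder',(540,100),.04)):
        w=ray(f,u(q),z);c,sn=np.cos(v[2]),np.sin(v[2]);d=w[:2]-v[:2];print(n,w,c*d[0]+sn*d[1],-sn*d[0]+c*d[1])
E
python3 fit.py
```

```text
[ 0.5571 -0.2376 -0.1718 -0.0341 -0.001   0.0781]
[[0.9, -0.9], [0.3, -1.1], [-0.8, 1.0], [-0.3, -0.3], [0.1, -0.4], [0.4, -0.4], [-0.2, 0.9], [-0.1, -0.2], [-0.1, -0.7], [-0.4, 0.6], [0.4, 0.4], [-0.0, -0.1], [0.0, 0.0], [0.1, -0.1], [-0.4, 1.0]]
plate end [[ 0.54190588 -0.32544002  0.021     ]] knob [[ 0.52533408 -0.15855426  0.057     ]]
cube [ 0.44716705 -0.26021033  0.03      ] -0.10449696253249771 -0.041036939865743874
level [ 0.45529336 -0.20923662  0.012     ] -0.10520605881109711 0.01057558636212998
holder [ 0.65084967 -0.27861248  0.04      ] 0.09933264247832933 -0.024341433873627014
```

The fit is good to about 1 px. The base is at (0.557,-0.238) with yaw -0.172, and the plate is about 34 mm short. I'll sweep past the microscope close to the base axis, closing the fingers and turning the tool to line up with the base.

play_rows(
  series=[
    [[0,-0.045,0,0,0,-8,0],[0,-0.045,0,0,0,-8,0],[0,-0.045,0,0,0,-8,0],[0,-0.045,0,0,0,-8,0],[0,-0.045,0,0,0,-8,0],[0,-0.045,0,0,0,-8,0],[0.025,-0.042,0,0,0,-7,0],[0.025,-0.042,0,0,0,-7,0],[0.025,-0.042,0,0,0,-7,0],[0.025,-0.042,0,0,0,-7,0]],
  ],
)

```text
time: 1.1
tool_pos: [0.3534, 0.1317, 0.2033]
tool_rot: [0.0, 0.767, 0.642, 0.0]
contact_force: [1.2, 0.2, 0.1]
gripper_width: -0.001
grasp_force: 0.0
```

play_rows(
  series=[
    [[0,-0.049,0,0,0,0,0],[0,-0.049,0,0,0,0,0],[0,-0.049,0,0,0,0,0],[0,-0.049,0,0,0,0,0],[0.03,-0.049,0,0,0,0,0],[0.03,-0.049,0,0,0,0,0],[0.03,-0.049,0,0,0,0,0],[0.03,-0.049,0,0,0,0,0],[0.03,-0.049,0,0,0,0,0],[0.03,-0.049,0,0,0,0,0]],
  ],
)

```text
time: 2.1
tool_pos: [0.5102, -0.3202, 0.2025]
tool_rot: [-0.001, 0.766, 0.643, -0.0]
contact_force: [0.2, 1.0, 0.5]
gripper_width: -0.003
grasp_force: 0.0
```

Run:
```python
from h import *
f=snap('wrist','w1'); st=manip.state(); print(st['tool_pos'],-np.array(f['R']).T@f['t'],f['R'])
```

```text
[ 0.51243797 -0.3259185   0.1996606 ] [ 0.52512149 -0.23790319  0.37361281] [[ 9.85279602e-01 -1.70947990e-01  9.43560297e-04]
 [-1.61859978e-01 -9.31095396e-01  3.26898626e-01]
 [-5.50041183e-02 -3.22239273e-01 -9.45058939e-01]]
```

View pics/w1.png

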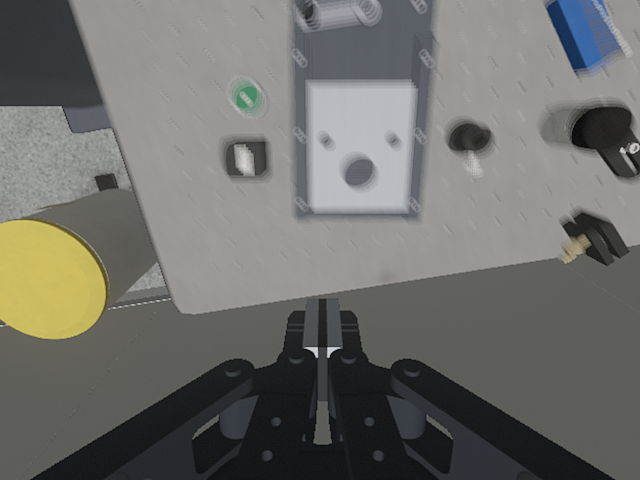

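The wrist view looks along base +y: plate at about (305–415, 80–213), holes (326,140) and (393,138), bore (358,171). It is blurred by motion, so I'll settle and retake.

play_rows(
  series=[
    [[0,0,0,0,0,0,0],[0,0,0,0,0,0,0],[0,0,0,0,0,0,0]],
  ],
)

```text
time: 2.45
tool_pos: [0.5093, -0.3174, 0.2038]
tool_rot: [0.0, 0.765, 0.644, 0.0]
contact_force: [-0.3, 0.7, 0.2]
gripper_width: 0.0
grasp_force: 0.0
```

Run:
```python
from h import *
f=snap('wrist','w2'); st=manip.state(); print(st['tool_pos'])
cv2.imwrite('pics/w2c.png',cv2.resize(f['frame'][0:240,220:500],None,fx=2.5,fy=2.5,interpolation=cv2.INTER_CUBIC))
for p in ((190,313),(640,250)): print(ray(f,p,0))
g=load('scene0')
for p in ((575,245),(600,310)): print(ray(g,p,0))
```

```text
[ 0.50938448 -0.31731883  0.20416056]
[ 3.41236343e-01 -4.23683303e-01  5.55111512e-17]
[ 0.83431701 -0.43201799  0.        ]
[ 0.87657955 -0.42345128  0.        ]
[ 0.70713483 -0.49480337  0.        ]
```

View pics/w2c.png

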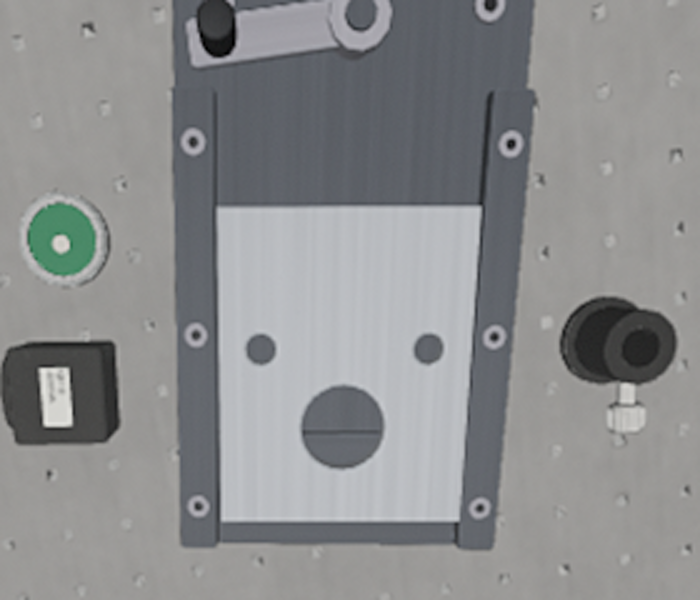

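The sharp wrist crop gives the rail corners, plate corners, holes (261,349) and (428,349), and the ledge edge seen through the bore at crop row 431. I'll refit from this view.

```bash
cat > fit2.py <<'E'
from h import *
import fit; from fit import T, least_squares
f2=load('w2')
B2=[((-61,58,22),(173,92)),((-46.5,58,22),(214,91)),((46.5,58,22),(494,93)),((61,58,22),(536,95)),((-61,-102,22),(181,546)),((61,-102,22),(493,549)),((-46.5,-102,22),(217,546)),((46.5,-102,22),(458,549)),((0,-58,15),(343,431))]
P2=[((-45,55,12),(217,205)),((45,55,12),(482,205)),((45,-55,12),(460,522)),((-45,-55,12),(221,521)),((30,8,12),(428,349)),((-30,8,12),(261,349)),((0,-20,12),(343,426))]
obs=(np.array([b[1] for b in B2+P2],float)+.5)/2.5-.5+[220,0]
def r2(v):
    pl=np.array([b[0] for b in P2],float)+[v[4]*1000,v[3]*1000,15]
    return (proj(f2,T(v,np.vstack([[b[0] for b in B2],pl])))-obs).ravel()
s=least_squares(r2,fit.s.x[:5],loss='soft_l1',x_scale=[.01,.01,.1,.01,.01])
v=s.x
if __name__=='__main__':
    print(v.round(4));print(r2(v).reshape(-1,2).round(1).tolist())
    print('pre-push',T(v,[[v[4]*1e3,-135,18],[v[4]*1e3,v[3]*1e3-55,18],[0,-55,18]]).round(4))
E
python3 fit2.py
```

```text
[ 5.568e-01 -2.405e-01 -1.753e-01 -3.330e-02 -4.000e-04]
[[-0.7, -1.3], [0.3, -0.8], [-0.3, -1.0], [0.3, -1.7], [0.2, 1.8], [0.7, 1.1], [0.7, 1.8], [-0.2, 1.0], [-1.0, 1.5], [0.5, 0.2], [-0.0, 0.8], [-0.9, -0.7], [-0.1, -0.6], [0.4, -0.0], [0.1, -0.4], [-0.2, 0.5]]
pre-push [[ 0.5328 -0.3734  0.018 ]
 [ 0.5409 -0.3274  0.018 ]
 [ 0.5472 -0.2947  0.018 ]]
```

play_rows(
  series=[
    [[0.007,-0.012,0,0,0,0,0],[0.007,-0.012,0,0,0,0,0],[0.007,-0.012,0,0,0,0,0],[0.005,-0.01,0,0,0,0,0],[0,0,-0.02,0,0,0,0],[0,0,-0.03,0,0,0,0],[0,0,-0.03,0,0,0,0],[0,0,-0.03,0,0,0,0],[0,0,-0.02,0,0,0,0],[0,0,0,0,0,0,0]],
  ],
)

```text
time: 3.5
tool_pos: [0.5336, -0.363, 0.069]
tool_rot: [-0.004, 0.765, 0.643, -0.001]
contact_force: [-0.1, 0.5, -1.0]
gripper_width: -0.0
grasp_force: 0.0
```

play_rows(
  series=[
    [[0,0,-0.02,0,0,0,0],[0,0,-0.02,0,0,0,0],[0,0,-0.01,0,0,0,0],[0,0,0,0,0,0,0],[0,0,0,0,0,0,0]],
  ],
)

```text
time: 4.0
tool_pos: [0.5364, -0.365, 0.0247]
tool_rot: [0.001, 0.765, 0.644, 0.0]
contact_force: [0.1, 0.5, -0.5]
gripper_width: -0.005
grasp_force: 0.0
```

play_rows(
  series=[
    [[-0.001,0,-0.003,0,0,0,0],[0,0,-0.003,0,0,0,0],[0.0007,0.004,0,0,0,0,0],[0.0007,0.004,0,0,0,0,0],[0.0007,0.004,0,0,0,0,0],[0.0007,0.004,0,0,0,0,0],[0.0004,0.002,0,0,0,0,0],[0.0004,0.002,0,0,0,0,0],[0.0004,0.002,0,0,0,0,0],[0,0,0,0,0,0,0]],
  ],
)

```text
time: 5.0
tool_pos: [0.5387, -0.3421, 0.0174]
tool_rot: [-0.0, 0.765, 0.644, 0.0]
contact_force: [0.1, 1.3, -0.7]
gripper_width: 0.001
grasp_force: 0.0
```

play_rows(
  series=[
    [[0.0003,0.0015,0.001,0,0,0,0],[0.0003,0.0015,0,0,0,0,0],[0.0003,0.0015,0,0,0,0,0],[0.0003,0.0015,0,0,0,0,0],[0.0003,0.0015,0,0,0,0,0],[0.0003,0.0015,0,0,0,0,0],[0.0003,0.0015,0,0,0,0,0],[0.0003,0.0015,0,0,0,0,0]],
  ],
)

```text
time: 5.8
tool_pos: [0.5411, -0.3302, 0.0184]
tool_rot: [-0.0, 0.765, 0.644, 0.0]
contact_force: [0.6, -0.1, 0.0]
gripper_width: 0.002
grasp_force: 0.0
```

Run:
```python
from h import *
f=snap('wrist','w3'); cv2.imwrite('pics/w3c.png',cv2.resize(f['frame'],None,fx=1.25,fy=1.25))
```

```text
(no output)
```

View pics/w3c.png

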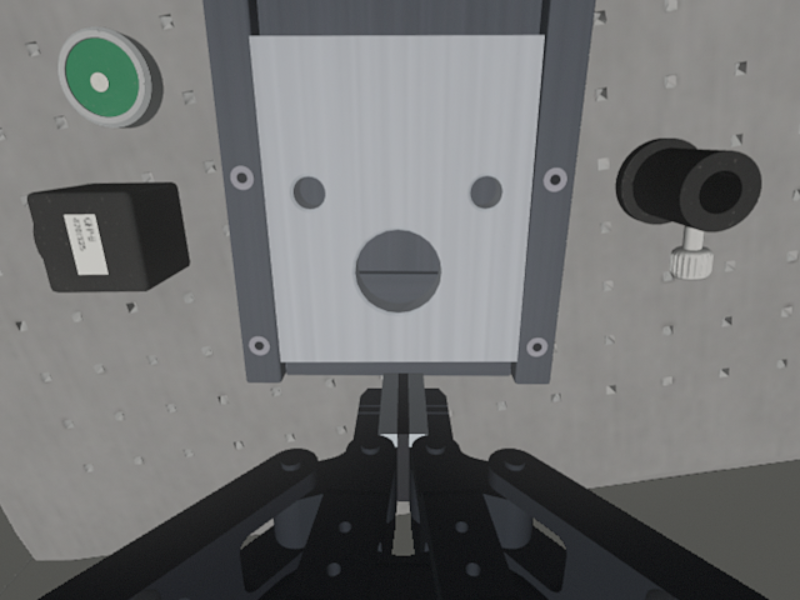

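The fingers have not reached the plate yet: plate end at row 362, fingertip front at about row 373, both in the 1.25x picture. I'll measure the gap.

Run:
```python
from fit2 import *
f=load('w3'); q=lambda a,b:((a+.5)/1.25-.5,(b+.5)/1.25-.5)
def base(w): d=w[:2]-v[:2];c,s=np.cos(v[2]),np.sin(v[2]); return (np.array([c*d[0]+s*d[1],-s*d[0]+c*d[1]])*1e3).round(1)
for n,p,z in (('plate end',(403,362),.027),('tip front',(403,373),.0184),('base end',(340,374),.015),('rail end',(263,382),.022),('plate +y',(400,36),.027),('holeN',(309,192),.027),('holeF',(486,192),.027),('ledge edge',(398,272),.015)):
    print(n,base(ray(f,q(*p),z)))
print(base(np.array([.5411,-.3302])))
```

```text
plate end [  1.1 -88.7]
tip front [  1.2 -98. ]
base end [ -24.9 -100.3]
rail end [ -54.8 -100.3]
plate +y [-0.3 21.7]
holeN [-30.9 -25.1]
holeF [ 28.9 -24.9]
ledge edge [ -0.9 -56.4]
[  0.2 -91. ]
```

Run:
```python
from fit2 import *
for t,X in (('w2',[.50938,-.31732,.20416]),('w3',[.5411,-.3302,.0184])):
    f=load(t);X=np.array(X);print(t,[ (proj(f,X+[0,0,h])[0]).round(0).tolist() for h in (0,.02,.04,.073)], (np.array(f['R'])@X+f['t']).round(4))
print(manip.state()['tool_pos'])
```

```text
w2 [[321.0, 286.0], [321.0, 306.0], [320.0, 330.0], [320.0, 388.0]] [-0.0008  0.0231  0.1887]
w3 [[320.0, 286.0], [320.0, 305.0], [320.0, 330.0], [320.0, 387.0]] [-0.0008  0.023   0.1891]
[ 0.54114284 -0.33004225  0.01838757]
```

play_rows(
  series=[
    [[0.0003,0.0015,0,0,0,0,0],[0.0003,0.0015,0,0,0,0,0],[0.0003,0.0015,0,0,0,0,0],[0.0003,0.0015,0,0,0,0,0]],
  ],
)

```text
time: 6.25
tool_pos: [0.5423, -0.3242, 0.0184]
tool_rot: [0.0, 0.765, 0.644, 0.0]
contact_force: [0.3, 0.1, -1.0]
gripper_width: -0.0
grasp_force: 0.0
```

Run:
```python
from h import *
f=snap('wrist','w4'); print(manip.state()['contact_force'])
cv2.imwrite('pics/w4c.png',cv2.resize(f['frame'][180:400,180:460],None,fx=2.5,fy=2.5,interpolation=cv2.INTER_CUBIC))
```

```text
[0.09853618 0.31611009 0.30862904]
```

View pics/w4c.png

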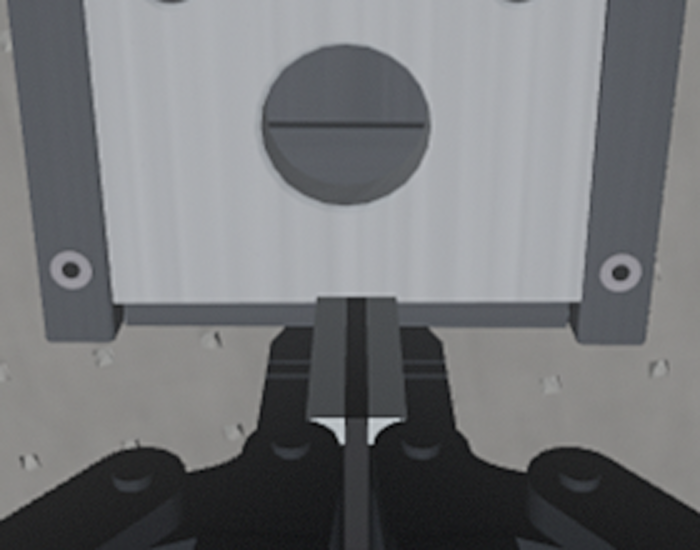

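The plate has not moved, since the bore and ledge edge have kept their relative position. The tips now cover the plate's edge at crop row 297 against 303, so they must be above the plate top, higher than the nominal TCP. I'll back off and probe the table for the true tip height.

play_rows(
  series=[
    [[-0.001,-0.006,0,0,0,0,0],[-0.001,-0.006,0,0,0,0,0],[-0.001,-0.006,0,0,0,0,0],[-0.001,-0.006,0,0,0,0,0],[-0.001,-0.006,0,0,0,0,0],[-0.001,-0.006,0,0,0,0,0],[0,0,-0.004,0,0,0,0],[0,0,-0.004,0,0,0,0],[0,0,-0.004,0,0,0,0],[0,0,0,0,0,0,0]],
  ],
)

```text
time: 7.3
tool_pos: [0.5356, -0.3595, 0.0051]
tool_rot: [-0.001, 0.765, 0.644, -0.0]
contact_force: [-0.2, 1.1, 0.2]
gripper_width: -0.002
grasp_force: 0.0
```

play_rows(
  series=[
    [[0,0,-0.002,0,0,0,0],[0,0,-0.002,0,0,0,0],[0,0,-0.001,0,0,0,0],[0,0,0,0,0,0,0]],
  ],
)

```text
time: 7.7
tool_pos: [0.5362, -0.3603, 0.0012]
tool_rot: [-0.0, 0.765, 0.644, -0.0]
contact_force: [0.5, 0.3, -0.7]
gripper_width: -0.005
grasp_force: 0.0
```

play_rows(
  series=[
    [[0,0,-0.001,0,0,0,0],[0,0,-0.001,0,0,0,0],[0,0,-0.001,0,0,0,0],[0,0,0,0,0,0,0]],
  ],
)

```text
time: 8.1
tool_pos: [0.5361, -0.3603, -0.0018]
tool_rot: [-0.0, 0.765, 0.644, -0.0]
contact_force: [0.6, 0.5, 0.3]
gripper_width: -0.0
grasp_force: 0.0
```

The commanded TCP is below the table with no contact, so the true tips are higher. I'll keep probing gently.

play_rows(
  series=[
    [[0,0,-0.002,0,0,0,0],[0,0,-0.002,0,0,0,0],[0,0,-0.001,0,0,0,0],[0,0,0,0,0,0,0]],
  ],
)

```text
time: 8.5
tool_pos: [0.5361, -0.3602, -0.007]
tool_rot: [-0.0, 0.765, 0.644, -0.0]
contact_force: [-0.3, 0.5, -0.6]
gripper_width: 0.001
grasp_force: 0.0
```

play_rows(
  series=[
    [[0,0,-0.001,0,0,0,0],[0,0,-0.001,0,0,0,0],[0,0,-0.001,0,0,0,0],[0,0,0,0,0,0,0]],
  ],
)

```text
time: 8.9
tool_pos: [0.5362, -0.3603, -0.0098]
tool_rot: [-0.0, 0.765, 0.644, -0.0]
contact_force: [-0.5, 0.7, -0.1]
gripper_width: 0.0
grasp_force: 0.0
```

play_rows(
  series=[
    [[0,0,-0.001,0,0,0,0],[0,0,-0.001,0,0,0,0],[0,0,-0.001,0,0,0,0],[0,0,0,0,0,0,0]],
  ],
)

```text
time: 9.3
tool_pos: [0.5361, -0.3603, -0.0129]
tool_rot: [-0.0, 0.765, 0.644, -0.0]
contact_force: [0.3, 0.2, -0.6]
gripper_width: -0.003
grasp_force: 0.0
```

Run:
```python
from h import *
print(manip.state()['contact_force'],manip.state()['tool_pos'])
f=snap('scene','s2'); X=np.array([.5362,-.3603,-.012]); p=proj(f,X)[0]; print(p, proj(f,X+[0,0,.012])[0])
x,y=int(p[0]),int(p[1]); x0=max(0,min(x-70,500)); y0=y-70
print(x0,y0); cv2.imwrite('pics/s2c.png',cv2.resize(f['frame'][y0:y0+110,x0:x0+140],None,fx=5,fy=5,interpolation=cv2.INTER_CUBIC))
```

```text
[ 0.31841107  0.1528567  -0.55733895] [ 0.53610957 -0.36026515 -0.01285595]
[507.33176789 349.08502613] [509.0796348  345.56338665]
437 279
```

View pics/s2c.png

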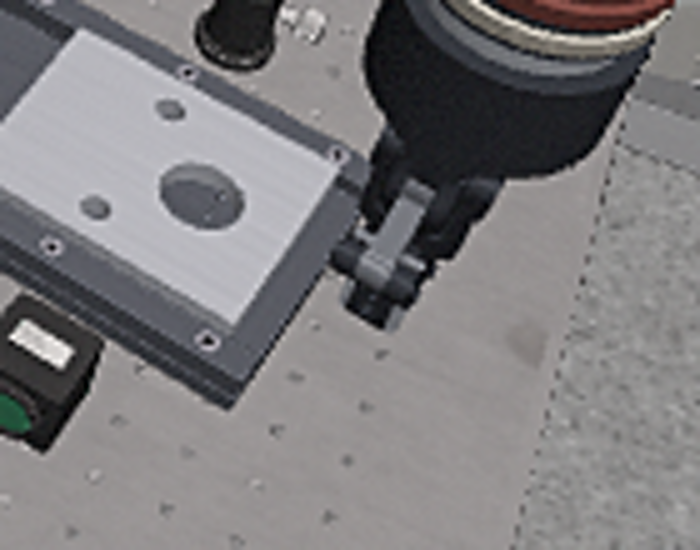

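The scene crop shows the closed fingertips' lower edge from (345,300) to (390,328), about 24 mm above the reported TCP but centred over it. I'll keep probing down to the table for an exact value.

play_rows(
  series=[
    [[0,0,-0.001,0,0,0,0],[0,0,-0.001,0,0,0,0],[0,0,-0.001,0,0,0,0],[0,0,-0.001,0,0,0,0],[0,0,0,0,0,0,0]],
  ],
)

```text
time: 9.85
tool_pos: [0.5361, -0.3603, -0.0168]
tool_rot: [-0.0, 0.765, 0.644, -0.0]
contact_force: [0.6, -0.6, 0.3]
gripper_width: -0.002
grasp_force: 0.0
```

play_rows(
  series=[
    [[0,0,-0.001,0,0,0,0],[0,0,-0.001,0,0,0,0],[0,0,-0.001,0,0,0,0],[0,0,0,0,0,0,0]],
  ],
)

```text
time: 10.25
tool_pos: [0.5361, -0.3603, -0.0199]
tool_rot: [-0.0, 0.765, 0.644, -0.0]
contact_force: [0.7, -0.2, -1.1]
gripper_width: 0.004
grasp_force: 0.0
```

play_rows(
  series=[
    [[0,0,-0.001,0,0,0,0],[0,0,-0.001,0,0,0,0],[0,0,-0.001,0,0,0,0],[0,0,0,0,0,0,0]],
  ],
)

```text
time: 10.65
tool_pos: [0.5361, -0.3603, -0.0228]
tool_rot: [-0.0, 0.765, 0.644, -0.0]
contact_force: [-0.6, -0.5, 1.0]
gripper_width: -0.0
grasp_force: 0.0
```

play_rows(
  series=[
    [[0,0,-0.001,0,0,0,0],[0,0,-0.001,0,0,0,0],[0,0,-0.001,0,0,0,0],[0,0,0,0,0,0,0]],
  ],
)

```text
time: 11.05
tool_pos: [0.5361, -0.3603, -0.0259]
tool_rot: [-0.0, 0.765, 0.644, -0.0]
contact_force: [-0.1, 0.2, 0.5]
gripper_width: 0.005
grasp_force: 0.0
```

play_rows(
  series=[
    [[0,0,-0.001,0,0,0,0],[0,0,-0.001,0,0,0,0],[0,0,-0.001,0,0,0,0],[0,0,0,0,0,0,0]],
  ],
)

```text
time: 11.45
tool_pos: [0.5363, -0.3604, -0.0278]
tool_rot: [-0.0, 0.765, 0.644, -0.0]
contact_force: [-1.9, 1.1, 5.5]
gripper_width: -0.0
grasp_force: 2.4
```

play_rows(
  series=[
    [[0,0,-0.001,0,0,0,0],[0,0,-0.001,0,0,0,0],[0,0,-0.001,0,0,0,0],[0,0,0,0,0,0,0]],
  ],
)

```text
time: 11.85
tool_pos: [0.5364, -0.3605, -0.0279]
tool_rot: [-0.001, 0.765, 0.644, -0.0]
contact_force: [-9.0, 7.5, 20.1]
gripper_width: -0.0
grasp_force: 10.2
```

The table is touched at a reported z of -0.0278, so the true tips are 27.8 mm above the reported TCP. For tips at 18.5 mm I need TCP z ≈ -0.0093. I'll raise and approach again.

play_rows(
  series=[
    [[0,0,0.006,0,0,0,0],[0,0,0.006,0,0,0,0],[0,0,0.006,0,0,0,0],[0,0,0.0045,0,0,0,0],[0.0006,0.004,0,0,0,0,0],[0.0006,0.004,0,0,0,0,0],[0.0006,0.004,0,0,0,0,0],[0.0006,0.004,0,0,0,0,0],[0,0,0,0,0,0,0]],
  ],
)

```text
time: 12.75
tool_pos: [0.5385, -0.3435, -0.0095]
tool_rot: [-0.0, 0.765, 0.644, -0.0]
contact_force: [-0.7, 0.0, 0.3]
gripper_width: -0.002
grasp_force: 0.0
```

play_rows(
  series=[
    [[0.00035,0.002,0,0,0,0,0],[0.00035,0.002,0,0,0,0,0],[0.00035,0.002,0,0,0,0,0],[0.00035,0.002,0,0,0,0,0],[0.00035,0.002,0,0,0,0,0],[0.00035,0.002,0,0,0,0,0],[0.00035,0.002,0,0,0,0,0],[0.00035,0.002,0,0,0,0,0]],
  ],
)

```text
time: 13.55
tool_pos: [0.5414, -0.3283, -0.0091]
tool_rot: [0.0, 0.765, 0.644, -0.0]
contact_force: [-0.3, -1.3, 0.3]
gripper_width: -0.001
grasp_force: 0.9
```

```bash
cat > meas.py <<'E'
from fit2 import *
# plate holes (dark discs on bright plate) and base frame from the wrist picture
def holes(f):
    g=cv2.cvtColor(f['frame'],cv2.COLOR_BGR2GRAY)
    m=(cv2.medianBlur(g,3)>140).astype(np.uint8)
    n,l,st,_=cv2.connectedComponentsWithStats(m); out=[]
    cs,h=cv2.findContours(m,cv2.RETR_CCOMP,cv2.CHAIN_APPROX_NONE)
    big=max(range(len(cs)),key=lambda i:cv2.contourArea(cs[i]))
    for i,c in enumerate(cs):
        if h[0][i][3]==big and cv2.contourArea(c)>60:
            M=cv2.moments(c);out.append((M['m10']/M['m00'],M['m01']/M['m00'],M['m00']))
    return sorted(out,key=lambda o:-o[2])
def base(w): d=w[:2]-v[:2];c,s=np.cos(v[2]),np.sin(v[2]); return (np.array([c*d[0]+s*d[1],-s*d[0]+c*d[1]])*1e3).round(1)
def rep(f,z=.027): print([(round(o[2]),round(o[0]),round(o[1]),base(ray(f,o[:2],z)).tolist()) for o in holes(f)])
if __name__=='__main__':
    import sys
    for t in ('w2','w3','w4'): rep(load(t))
    f=snap('wrist',sys.argv[1]); rep(f); s=manip.state(); print(s['contact_force'],s['tool_pos'],base(s['tool_pos']))
E
python3 meas.py w5
```

```text
[(1984, 244, 156, [-103.1, -41.0]), (1440, 466, 137, [96.4, -22.6]), (659, 244, 95, [-99.7, 10.9]), (141, 384, 277, [31.3, -159.8]), (88, 261, 99, [-85.0, 8.2])]
[(3699, 318, 216, [-0.9, -52.6]), (578, 388, 153, [28.8, -24.8]), (570, 247, 154, [-31.0, -25.2])]
[(3572, 318, 229, [-0.9, -52.6]), (558, 247, 168, [-31.0, -25.2]), (554, 387, 168, [28.8, -24.8])]
[(5338, 317, 217, [-1.0, -43.2]), (858, 403, 141, [28.7, -15.6]), (856, 230, 141, [-31.1, -16.0])]
[-0.06913165 -0.56066049 -1.30128589] [ 0.54154469 -0.32800191 -0.00906371] [  0.3 -88.8]
```

The plate moves with the fingers: holes went from -25 to -15.8 mm, leaving about 24 mm. I'll push 18 mm at moderate speed.

play_rows(
  series=[
    [[0.00035,0.002,0,0,0,0,0],[0.00035,0.002,0,0,0,0,0],[0.00035,0.002,0,0,0,0,0],[0.00035,0.002,0,0,0,0,0],[0.00035,0.002,0,0,0,0,0],[0.00035,0.002,0,0,0,0,0],[0.00035,0.002,0,0,0,0,0],[0.00018,0.001,0,0,0,0,0],[0.00018,0.001,0,0,0,0,0],[0,0,0,0,0,0,0]],
  ],
)

```text
time: 14.6
tool_pos: [0.5443, -0.3121, -0.0091]
tool_rot: [-0.0, 0.765, 0.644, 0.0]
contact_force: [-0.3, -0.7, 0.3]
gripper_width: -0.005
grasp_force: 0.6
```

```bash
python3 meas.py w6 | tail -2
```

```text
[(5310, 317, 217, [-1.0, -26.8]), (848, 403, 141, [28.7, 0.9]), (846, 230, 141, [-31.2, 0.4])]
[ 0.75735868 -0.83529264 -0.3110602 ] [ 0.54431352 -0.31215888 -0.00910808] [  0.2 -72.7]
```

play_rows(
  series=[
    [[0.00018,0.001,0,0,0,0,0],[0.00018,0.001,0,0,0,0,0],[0.00018,0.001,0,0,0,0,0],[0.00018,0.001,0,0,0,0,0],[9e-05,0.0005,0,0,0,0,0],[9e-05,0.0005,0,0,0,0,0],[9e-05,0.0005,0,0,0,0,0],[0,0,0,0,0,0,0]],
  ],
)

```text
time: 15.45
tool_pos: [0.5453, -0.3063, -0.0092]
tool_rot: [-0.0, 0.765, 0.644, 0.0]
contact_force: [-0.1, -0.9, 0.4]
gripper_width: -0.001
grasp_force: 0.0
```

```bash
python3 meas.py w7 | tail -2
```

```text
[(5008, 318, 212, [-0.7, -18.8]), (624, 402, 139, [28.5, 7.2]), (622, 234, 139, [-29.9, 7.1])]
[-0.49730356  0.63384683 -0.0154787 ] [ 0.54523749 -0.30633392 -0.00923338] [  0.1 -66.8]
```

The apparent hole spacing shrank from 59.9 to 58.4 mm, which points to the 5 mm drop. I'll check with z = 22 mm and a crop.

Run:
```python
from meas import *
f=load('w7'); rep(f,.022)
cv2.imwrite('pics/w7c.png',cv2.resize(f['frame'][60:330,190:440],None,fx=2.2,fy=2.2,interpolation=cv2.INTER_CUBIC))
```

```text
[(5008, 318, 212, [-0.8, -20.1]), (624, 402, 139, [29.5, 6.8]), (622, 234, 139, [-31.0, 6.7])]
```

View pics/w7c.png

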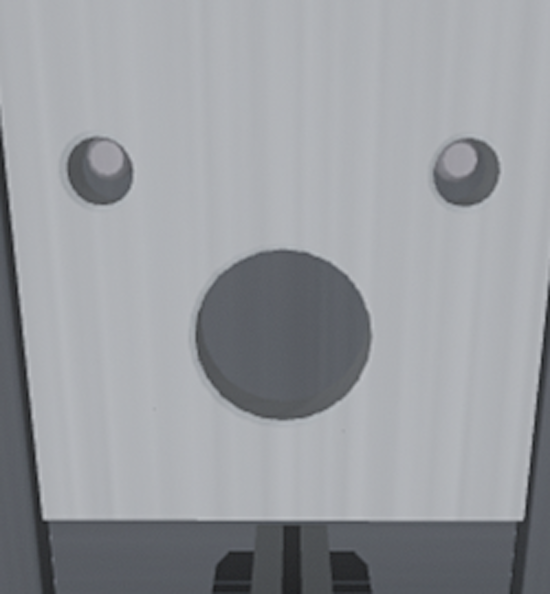

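Both pins show inside the holes, at crop (106,157) and (460,158), so the plate has dropped. I'll check tilt and height numerically against the undropped picture.

```bash
cat > tilt.py <<'E'
from meas import *
def feats(f):
    g=cv2.GaussianBlur(cv2.cvtColor(f['frame'],cv2.COLOR_BGR2GRAY),(3,3),0).astype(float)
    H=holes(f); b=H[0]; hh=sorted(H[1:3])
    r=int(round(b[1])); row=g[r]; c=int(b[0])
    def cross(a,thr=140):
        i=np.flatnonzero(a>thr)[0]; return i-1+(thr-a[i-1])/(a[i]-a[i-1])
    R=c+cross(row[c:]); L=c-cross(row[c::-1])
    cols=[270,290,350,370]; e=[]
    for q in cols: # plate end: bright->dark scanning down from row 270
        a=-g[262:,q]; e.append(262+cross(a,-140))
    return np.array([hh[0][0],hh[0][1],hh[1][0],hh[1][1],b[0],b[1],L,R,*e]),cols
def model(f,p,cols):
    x,y,z,t=p # mm; z = top height at plate centre, t tilt: rear up positive
    P=lambda X,Y:[X+x,Y+y,z-t*Y]
    L=proj(f,T(v,[P(-30,8),P(30,8),P(0,-20),P(-15.5,-20),P(15.5,-20),P(-45,-55),P(45,-55)]))
    s=(L[6]-L[5]);e=[L[5,1]+s[1]*(q-L[5,0])/s[0] for q in cols]
    return np.array([*L[0],*L[1],*L[2],L[3,0],L[4,0],*e])
def run(ref,tag):
    f6=load(ref);F6,c=feats(f6)
    s6=least_squares(lambda p:model(f6,[p[0],p[1],27,0],c)-F6,[0,-8]); bias=s6.fun
    f=load(tag);F,c=feats(f)
    s=least_squares(lambda p:model(f,p,c)-F-bias,[0,-1,22,0]); print(tag,s6.x.round(2),bias.round(1),s.x.round(4),s.fun.round(2))
if __name__=='__main__':
    import sys
    for t in sys.argv[1:]: run('w6',t)
E
python3 tilt.py w5 w7
```

```text
w5 [-1.14 -7.45] [ 0.1 -0.5  0.5  0.9 -0.3  1.7 -0.2 -0.1 -0.9 -0.8 -0.5 -0.4] [-1.1229e+00 -2.3888e+01  2.6977e+01 -1.2000e-03] [-0.08  0.06  0.02 -0.05  0.03 -0.05  0.15 -0.12  0.01  0.04  0.01 -0.02]
w7 [-1.14 -7.45] [ 0.1 -0.5  0.5  0.9 -0.3  1.7 -0.2 -0.1 -0.9 -0.8 -0.5 -0.4] [-0.7611 -1.1017 22.975  -0.0291] [-0.05  0.23 -0.55 -0.96  0.26  1.07  0.07  0.32  0.35  0.02 -0.24 -0.44]
```

```bash
sed -i 's/M=cv2.moments(c);/M=cv2.moments(cv2.convexHull(c));/' meas.py; python3 tilt.py w5 w7
python3 - <<'E'
from meas import *
rep(load('w6'));rep(load('w7'))
E
```

```text
w5 [-1.14 -7.45] [ 0.1 -0.5  0.5  0.9 -0.2  1.7 -0.2 -0.1 -0.9 -0.8 -0.5 -0.4] [-1.11900e+00 -2.38865e+01  2.69844e+01 -1.10000e-03] [-0.09  0.06  0.01 -0.04  0.04 -0.07  0.15 -0.11  0.02  0.04  0.01 -0.02]
w7 [-1.14 -7.45] [ 0.1 -0.5  0.5  0.9 -0.2  1.7 -0.2 -0.1 -0.9 -0.8 -0.5 -0.4] [-7.58500e-01 -7.39200e-01  2.20649e+01  1.60000e-03] [-0.26  0.7  -0.32 -0.7   0.22  0.01  0.12  0.28  0.42  0.09 -0.16 -0.37]
[(5380, 317, 217, [-1.1, -26.8]), (864, 403, 141, [28.7, 0.9]), (864, 230, 141, [-31.2, 0.4])]
[(5070, 318, 212, [-0.7, -18.8]), (802, 235, 137, [-29.6, 7.7]), (797, 402, 138, [28.2, 7.7])]
```

The fit puts the plate top at 22.06 mm with a tilt of 0.002, so it is seated flat. Next I'll compute the clamp waypoints in world coordinates.

Run:
```python
from fit2 import *
g=load('scene0')
for p in ((355,232),(318,255),(398,228)): print('obst',ray(g,p,0).round(3))
n=np.array([1,-1])/2**.5
print('start',T(v,[-44.9-21.5*n[0],72.5-21.5*n[1],0])[0].round(4),'now',manip.state()['tool_pos'])
pr=None
for th in np.arange(.08,1.72,.15):
    k=np.array([-45*np.cos(th),76-45*np.sin(th)])-15.5*n
    w=T(v,[*k,0])[0][:2]; print(round(th,2),w.round(4),None if pr is None else ((w-pr)*1e3).round(1)); pr=w
```

```text
obst [0.669 0.032 0.   ]
obst [0.561 0.069 0.   ]
obst [ 0.732 -0.051  0.   ]
start [ 0.5129 -0.1437  0.    ] now [ 0.54523749 -0.30633392 -0.00923338]
0.08 [ 0.5163 -0.1487] None
0.23 [ 0.5162 -0.1555] [-0.1 -6.7]
0.38 [ 0.5171 -0.1621] [ 0.9 -6.7]
0.53 [ 0.5189 -0.1686] [ 1.9 -6.5]
0.68 [ 0.5217 -0.1748] [ 2.8 -6.1]
0.83 [ 0.5254 -0.1804] [ 3.7 -5.6]
0.98 [ 0.5299 -0.1854] [ 4.5 -5. ]
1.13 [ 0.5351 -0.1897] [ 5.2 -4.3]
1.28 [ 0.5409 -0.1932] [ 5.8 -3.5]
1.43 [ 0.5471 -0.1958] [ 6.2 -2.6]
1.58 [ 0.5537 -0.1974] [ 6.5 -1.6]
```

play_rows(
  series=[
    [[-0.0006,-0.004,0,0,0,0,0],[-0.0006,-0.004,0,0,0,0,0],[0,0,0.02,0,0,0,0],[0,0,0.03,0,0,0,0],[0,0,0.03,0,0,0,0],[0,0,0.03,0,0,0,0]],
  ],
)

```text
time: 16.1
tool_pos: [0.5438, -0.3151, 0.1019]
tool_rot: [-0.0, 0.765, 0.643, 0.0]
contact_force: [1.0, -0.4, 0.2]
gripper_width: 0.002
grasp_force: 0.0
```

play_rows(
  series=[
    [[-0.003,0.017,0,0,0,-8,0],[-0.003,0.017,0,0,0,-8,0],[-0.003,0.017,0,0,0,-8,0],[-0.003,0.017,0,0,0,-8,0],[-0.003,0.017,0,0,0,-8,0],[-0.003,0.017,0,0,0,-8,0],[-0.003,0.017,0,0,0,-8,0],[-0.003,0.017,0,0,0,-8,0],[-0.003,0.017,0,0,0,-8,0],[-0.003,0.017,0,0,0,-8,0]],
  ],
)

```text
time: 17.1
tool_pos: [0.5139, -0.1444, 0.101]
tool_rot: [-0.0, 1.0, -0.002, 0.0]
contact_force: [-0.4, -0.6, -0.2]
gripper_width: 0.002
grasp_force: 0.0
```

play_rows(
  series=[
    [[0,0,0,0,0,-8,0],[0,0,0,0,0,-8,0],[0,0,0,0,0,-8,0],[0,0,0,0,0,-8,0],[0,0,0,0,0,-8,0],[0,0,0,0,0,-8,0],[0,0,0,0,0,-7,0],[0,0,0,0,0,0,0],[0,0,0,0,0,0,0]],
  ],
)

```text
time: 18.0
tool_pos: [0.514, -0.145, 0.1009]
tool_rot: [-0.0, 0.888, -0.46, -0.0]
contact_force: [-0.0, -0.7, 0.5]
gripper_width: 0.001
grasp_force: 0.0
```

Run:
```python
from meas import *
f=snap('wrist','w8'); s=manip.state(); X=s['tool_pos']; print(X,s['joint_pos'].round(2),base(X),s['tool_rot'].round(3))
q=s['tool_rot']
cv2.imwrite('pics/w8c.png',cv2.resize(f['frame'],None,fx=1.25,fy=1.25))
```

```text
[ 0.51403069 -0.14499687  0.10089927] [-0.41 -0.08  1.92  0.    1.3   2.11] [-58.7  86.6] [-0.     0.888 -0.46  -0.   ]
```

View pics/w8c.png

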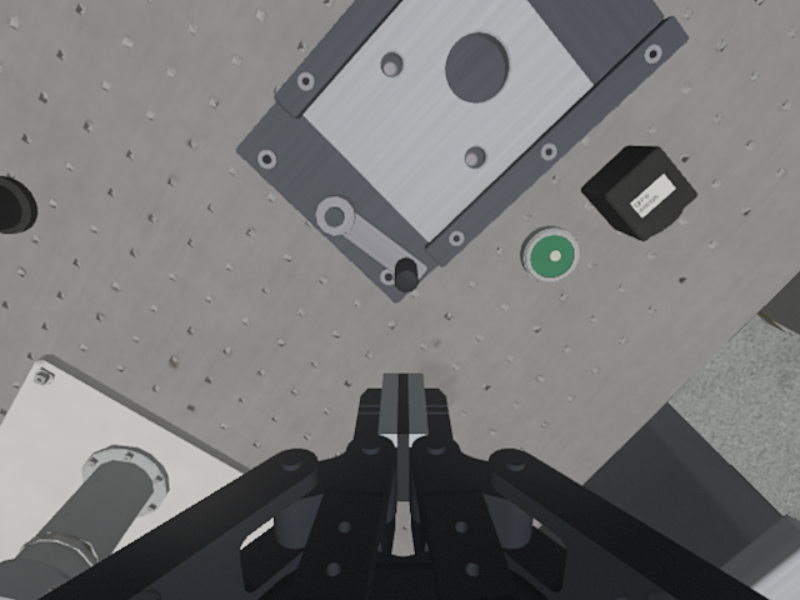

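The knob top is at (406,270) and the hub at (335,215), with the fingers at (403,375) facing the knob. The plate is seated, pins visible in its holes. I'll refine the hub and knob positions from this view.

Run:
```python
from meas import *
f=load('w8'); q=lambda a,b:((a+.5)/1.25-.5,(b+.5)/1.25-.5)
h=ray(f,q(335,214),.039);k=ray(f,q(406,269),.057);print('hub',h.round(4),base(h),'knob',k.round(4),base(k),np.hypot(*(h-k)[:2]))
d=base(k)-base(h);print('theta',np.arctan2(-d[1],-d[0]))
```

```text
hub [ 0.57   -0.1664  0.039 ] [ 0.1 75.3] knob [ 0.5281 -0.1677  0.057 ] [-40.9  66.7] 0.04183632976980316
theta 0.20675858211361886
```

Run:
```python
from meas import *
f=load('w8'); q=lambda a,b:((a+.5)/1.25-.5,(b+.5)/1.25-.5)
for th in (.05,.08,.12,.16,.2):
    K=T(v,[[-45*np.cos(th),76-45*np.sin(th),z] for z in (31,57)]); print(th,((proj(f,K)+.5)*1.25-.5).round(0).tolist())
c=f['frame'][195:245,300:350].astype(int).sum(2)<130
ys,xs=np.nonzero(c); print(((xs.min()+300)*1.25,(xs.max()+300)*1.25,(ys.min()+195)*1.25,(ys.max()+195)*1.25))
```

```text
0.05 [[402.0, 270.0], [401.0, 285.0]]
0.08 [[403.0, 269.0], [403.0, 283.0]]
0.12 [[406.0, 266.0], [406.0, 280.0]]
0.16 [[408.0, 263.0], [408.0, 277.0]]
0.2 [[410.0, 261.0], [410.0, 274.0]]
(np.float64(395.0), np.float64(416.25), np.float64(258.75), np.float64(290.0))
```

Knob angle is about 0.115 and the approach is aligned. I'll descend to tip z ≈ 37 mm, above the arm.

play_rows(
  series=[
    [[0,0,-0.02,0,0,0,0],[0,0,-0.02,0,0,0,0],[0,0,-0.02,0,0,0,0],[0,0,-0.016,0,0,0,0],[0,0,-0.008,0,0,0,0],[0,0,-0.008,0,0,0,0],[0,0,0,0,0,0,0],[0,0,0,0,0,0,0]],
  ],
)

```text
time: 18.85
tool_pos: [0.5145, -0.1451, 0.0095]
tool_rot: [-0.0, 0.888, -0.461, 0.0]
contact_force: [-0.8, 0.1, 0.6]
gripper_width: 0.002
grasp_force: 0.0
```

play_rows(
  series=[
    [[0.001,-0.002,0,0,0,0,0],[0.001,-0.002,0,0,0,0,0],[0,-0.0033,0,0,0,0,0],[0,-0.0034,0,0,0,0,0],[0.0004,-0.0033,0,0,0,0,0],[0.0005,-0.0034,0,0,0,0,0],[0.0009,-0.0032,0,0,0,0,0],[0.001,-0.0033,0,0,0,0,0]],
  ],
)

```text
time: 19.65
tool_pos: [0.5188, -0.1691, 0.0088]
tool_rot: [0.0, 0.887, -0.461, -0.0]
contact_force: [-2.7, 1.1, 1.4]
gripper_width: -0.002
grasp_force: 1.0
```

play_rows(
  series=[
    [[0.0014,-0.003,0,0,0,0,0],[0.0014,-0.0031,0,0,0,0,0],[0.0018,-0.0028,0,0,0,0,0],[0.0019,-0.0028,0,0,0,0,0],[0.0022,-0.0025,0,0,0,0,0],[0.0023,-0.0025,0,0,0,0,0],[0.0026,-0.0022,0,0,0,0,0],[0.0026,-0.0021,0,0,0,0,0]],
  ],
)

```text
time: 20.45
tool_pos: [0.5353, -0.1899, 0.0089]
tool_rot: [-0.0, 0.887, -0.461, 0.0]
contact_force: [-1.9, 0.7, -0.1]
gripper_width: 0.003
grasp_force: 0.8
```

play_rows(
  series=[
    [[0.0029,-0.0018,0,0,0,0,0],[0.0029,-0.0017,0,0,0,0,0],[0.0031,-0.0013,0,0,0,0,0],[0.0031,-0.0013,0,0,0,0,0],[0.0022,-0.0006,0,0,0,0,0],[0,0,0,0,0,0,0]],
  ],
)

```text
time: 21.05
tool_pos: [0.5488, -0.1961, 0.0087]
tool_rot: [-0.0, 0.888, -0.461, -0.001]
contact_force: [-4.6, 1.8, 0.3]
gripper_width: -0.001
grasp_force: 2.0
```

Run:
```python
from meas import *
f=snap('wrist','w9'); s=manip.state(); print(s['tool_pos'],base(s['tool_pos']),s['contact_force'])
q=[(a,b) for a in range(0)]
K=lambda th:proj(f,T(v,[[-45*np.cos(th),76-45*np.sin(th),57],[-45*np.cos(th),76-45*np.sin(th),31]])).round(0).tolist()
for th in (1.2,1.4,1.57): print(th,K(th))
```

```text
[ 0.5488642  -0.1960664   0.00870391] [-15.5  42.4] [-3.31020834  2.61011807  2.00802935]
1.2 [[339.0, 334.0], [336.0, 301.0]]
1.4 [[327.0, 316.0], [327.0, 285.0]]
1.57 [[314.0, 302.0], [315.0, 273.0]]
```

By geometry the angle is about 1.47. I'll push gently on to the stop while watching the force.

play_rows(
  series=[
    [[0.0015,-0.0003,0,0,0,0,0],[0.0015,-0.0003,0,0,0,0,0],[0.0015,-0.0003,0,0,0,0,0],[0,0,0,0,0,0,0]],
  ],
)

```text
time: 21.5
tool_pos: [0.5505, -0.195, 0.0076]
tool_rot: [-0.0, 0.888, -0.461, -0.005]
contact_force: [-11.0, 6.9, 5.2]
gripper_width: -0.002
grasp_force: 6.3
```

The force rose to 13 N with almost no motion, so the stop is reached. I'll back off, rise and check.

play_rows(
  series=[
    [[-0.003,0.004,0,0,0,0,0],[-0.003,0.004,0,0,0,0,0],[-0.003,0.004,0,0,0,0,0],[-0.003,0.004,0,0,0,0,0],[-0.003,0.005,0.01,0,0,0,0],[0,0,0.03,0,0,0,0],[0,0,0.03,0,0,0,0],[0,0,0.03,0,0,0,0],[0,0,0,0,0,0,0],[0,0,0,0,0,0,0]],
  ],
)

```text
time: 22.5
tool_pos: [0.5395, -0.1766, 0.1106]
tool_rot: [-0.0, 0.888, -0.461, 0.002]
contact_force: [-0.2, -0.3, -0.9]
gripper_width: -0.003
grasp_force: 0.0
```

Run:
```python
from meas import *
f=snap('wrist','w10'); s=manip.state(); print(s['tool_pos'],s['contact_force'])
a=f['frame']; print('hub',proj(f,T(v,[0,76,39])).round(0))
for th in (1.3,1.4,1.5,1.57): print(th,proj(f,T(v,[[-45*np.cos(th),76-45*np.sin(th),z] for z in (31,57)])).round(0).tolist())
p=proj(f,T(v,[0,31,44]))[0].astype(int); x0,y0=p[0]-45,p[1]-45
c=(a[y0:y0+90,x0:x0+90].astype(int).sum(2)<130).astype(np.uint8)
n,l,st,ce=cv2.connectedComponentsWithStats(c)
for i in range(1,n):
    if st[i,4]>40: print(st[i]+[x0,y0,0,0,0],ce[i]+[x0,y0])
for nm in ('pin',): print([ (proj(f,T(v,[X,8,22]))[0]).round(0).tolist() for X in(-30,30)], [(round(o[0]),round(o[1]),round(o[2]),base(ray(f,o[:2],.022)).tolist()) for o in holes(f)][:5])
```

```text
[ 0.53857156 -0.17615775  0.10896736] [ 0.5179197   0.1681365  -0.05583168]
hub [[276. 230.]]
1.3 [[334.0, 196.0], [335.0, 205.0]]
1.4 [[331.0, 190.0], [331.0, 199.0]]
1.5 [[327.0, 185.0], [327.0, 193.0]]
1.57 [[323.0, 182.0], [323.0, 189.0]]
[[377.0, 187.0], [316.0, 122.0]] [(135, 215, 1182, [76.5, 144.3]), (133, 157, 678, [101.9, 111.9]), (154, 241, 667, [55.1, 150.8]), (172, 252, 446, [40.4, 147.5]), (223, 39, 432, [105.4, 14.2])]
```

play_rows(
  series=[
    [[0,0,0,0,0,0,0],[0,0,0,0,0,0,0],[0,0,0,0,0,0,0]],
  ],
)

```text
time: 22.85
tool_pos: [0.5381, -0.1761, 0.1077]
tool_rot: [0.0, 0.887, -0.461, -0.001]
contact_force: [-0.4, -0.6, 0.5]
gripper_width: -0.001
grasp_force: 0.0
```

```bash
cat > chk.py <<'E'
from meas import *
f=snap('wrist','w11'); g=cv2.cvtColor(f['frame'],cv2.COLOR_BGR2GRAY)
print('hub',proj(f,T(v,[0,76,39]))[0].round(0),'knob top/bottom')
for th in (0.1,1.3,1.4,1.5,1.57): print(th,proj(f,T(v,[[-45*np.cos(th),76-45*np.sin(th),z] for z in (31,57)])).round(0).tolist())
p=proj(f,T(v,[0,31,44]))[0].astype(int)
print(g[p[1]-30:p[1]+31:3,p[0]-40:p[0]+41:4])
E
python3 chk.py
```

```text
hub [274. 230.] knob top/bottom
0.1 [[326.0, 265.0], [326.0, 280.0]]
1.3 [[333.0, 194.0], [334.0, 204.0]]
1.4 [[329.0, 189.0], [330.0, 197.0]]
1.5 [[325.0, 183.0], [325.0, 192.0]]
1.57 [[322.0, 180.0], [322.0, 188.0]]
[[174 173 172 176 171 174 174 175 173 176 176 174 176 175 178 176 177 179
  175 174 177]
 [174 172 175 172 173 173 175 174 174 176 174 175 175 176 177 176 178 176
  174 176 176]
 [172 174 174 170 173 175 174 172 176 175 173 176 175 178 175 178 176 173
  175 176 178]
 [173 175 172 173 173 174 173 177 175 174 176 176 177 174 177 178 174 174
  176 178 176]
 [175 171 173 173 175 173 175 175 173 175 168 129 181 176 177 176 173 176
  177 177 173]
 [173 172 173 174 174 172 175 174 174 179 137 151 132 178 176 173 176 176
  178 174 178]
 [171 173 173 174 171 176 174 173 177 107 152 153 152 135 173 174 175 178
  175 177 176]
 [173 173 174 172 176 175 173 175 126 126  49 110 154 150 166 175 177 176
  175 176 177]
 [173 174 173 175 175 173 174 167 153  48  51  51 119 147 145 176 176 173
  177 176 175]
 [174 174 171 174 173 173 178 137  58  49  53  52  40 151 153 176 173 177
  175 1
[... 287 characters left out ...]
6 177 138 149 151 149  44  62  66  67  58 173 176 174 173 175
  176 178 176]
 [ 91  92  89 109 150 150 149 149 134  59  63  64 122 177 173 173 174 174
  177 177 175]
 [ 92  94  81 149 149 149 148 146 146 136  59 124 177 172 173 174 175 176
  177 174 175]
 [ 93  84 150 148 150 148 146 145 151 168 176 173 173 173 172 175 176 177
  175 176 176]
 [ 89 141 147 149 149 145 146 151 156 175 171 174 172 173 175 175 177 175
  175 175 175]
 [112 149 149 148 146 146 149 144 176 170 175 172 171 174 175 177 175 175
  175 176 174]
 [148 148 149 148 146 147 154 183 172 175 171 171 173 175 176 175 174 174
  177 174 174]
 [149 150 148 146 145 154  84  99 175 172 171 172 174 175 176 173 174 176
  174 173 174]]
```

The knob top disc sits at about (323,190), which matches an angle near 1.55. One last numeric check that the plate stayed seated, then I hand in.

Run:
```python
from meas import *
f=load('w11'); g=cv2.cvtColor(f['frame'],cv2.COLOR_BGR2GRAY)
for X in (-30,30):
    p=proj(f,T(v,[X,8,22]))[0]; x0,y0=(p-20).astype(int)
    m=(g[max(y0,0):y0+40,x0:x0+40]<140).astype(np.uint8); n,l,st,ce=cv2.connectedComponentsWithStats(m)
    for i in range(1,n):
        if 60<st[i,4]<600:
            h=cv2.convexHull(np.argwhere(l==i)[:,::-1].astype(np.int32)).reshape(-1,2).mean(0); print(X,st[i],base(ray(f,h+[x0,max(y0,0)],.022)))
s=manip.state(); print(s['contact_force'],s['time'])
print(manip.job_done())
```

```text
-30 [ 14  12  17  16 154] [-30.5   7.3]
30 [ 14  12  17  18 178] [29.5  7.4]
[-0.23055346  0.21240057  0.50564585] 22.9
the job is handed in; nothing more can be done
None
```

The plate is seated flat over both pins and the clamp is swung to its stop (about 1.55 rad). I handed the job in at 22.9 s; no verdict was returned. The filter cube, level and post holder were never touched.

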